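# Knock a flange true under the locating plunger of a marking fixture

## Task

The square flange lies in the marking fixture with its bore to one side of the locating plunger, and must be located there before it is stamped. Tap it gently along its guide strips, from one end and the other as needed, until the bore stands right under the plunger; then press the red knob so that the plunger goes fully home in the bore, and let go. The plunger cannot pull the flange over: if it lands on metal, do not force it, but tap the flange a little to one side or the other and try again.

Things in the scene. Friction and masses are not known exactly. Their poses are not given: they have to be found in the camera images.
- jig: Fixed marking fixture: green base 150 x 214 x 14 mm. Origin on the bench in the middle of the guideway; x across it, to the column at the back, y along it, z up. A green overarm (34 mm wide, top 62, underside 47 mm over the bench) holds the upright plunger at x = 0. The arm was clamped by hand: the plunger may stand up to 3.5 mm off the origin along y, which the poses do not show.
- witness (a point): Black witness line on top of the front guide strip, 20 mm over the bench: at the fixture's x = -55 mm, y = 0. Two bright strips, 204 mm long along y, 10 mm wide, 6 mm high on the base (its top is 14 mm over the bench), 100.6 mm apart; open at both ends.
- flange: Loose aluminium flange, 100 (x) x 110 (y) x 14 mm, lying on the base between the strips, axes as the fixture's; too big to grip. Boss in its middle, 34 mm across, to 22 mm over its underside, bore 15 mm. Origin: bore axis, underside. Starts up to 26 mm off along y. 0.3 to 0.65 kg: an end push of 1.5 to 5 N slides it, it stays where left; at most 15 N.
- plunger (a joint): Plunger: 14 mm pin under a red knob 26 mm across. 0 = up (knob top 94, pin tip 40 mm over the bench), 0.018 m = home (knob top 76 mm). About 4 N pushes it; above 0.009 it springs back up, beyond it snaps down and stays. Enters the bore if the axes are within about 0.8 mm along y; else stops on the boss at 0.004. Press with 40 N at most.

How it is judged (in metres and radians):
At the end, for the whole second after the job is handed in: The plunger is fully home (travel over 16.5 of 18 mm) in the flange's bore, which leaves the flange within 5 mm of the witness lines; the flange lies flat on the base between the guide strips (within 2 mm across them, not raised by 2 mm, tilted less than 0.03 rad) and is at rest (value of joint plunger above 0.0165 m and y of flange in the frame of jig between -0.005 and 0.005 m and x of flange in the frame of jig between -0.002 and 0.002 m and z of flange in the frame of jig below 0.016 m and angle between flange's own z axis and vertical below 0.03 rad and linear speed of flange below 0.005 m/s); the robot touches nothing.
It fails at once if The flange is tapped or pushed with more than 15 N (contact force between the fingers and flange above 15 N).
It fails at once if The plunger or the fixture is pressed with more than 40 N (contact force between the fingers and jig above 40 N).
It fails at once if The flange is lifted or tipped (over 6 mm or 0.08 rad) (angle between flange's own z axis and vertical above 0.08 rad or z of flange in the frame of jig above 0.02 m).
It also fails if it takes over 72 s, if anything falls off the work surface, if the arm or the gripper's body presses on something with over 40 N, if the wrist force passes 120 N, or if a joint passes its speed limit or range.

## Robot

A 6-joint arm with a two-finger parallel gripper is mounted at the origin on the work surface; the furniture and walls round the work are solid. World frame = base frame: x ahead of the robot, y to its left, z up, the work surface at z = 0. Lengths are in mm, angles in degrees, forces in N, time in s.
With the tool pointing down it reaches from about 350 to 850 mm from the base axis. Payload 8.1 kg.
Tool frame: the origin (TCP) lies midway between the tips of the shut fingers; the grasp point (between the pads) lies 19 mm behind it; z points along the fingers, y is the line along which they close (so a half turn about z gives the same grasp; the last joint's range is limited). The gripper opens to 85 mm and grips with 20 to 120 N. Pads are 22 mm wide; open, the fingers measure 114 mm over their backs; the gripper's body (76 mm by 85 mm) begins 54 mm behind the grasp point. The pads swing forward as they close: fully open they stand 13 mm farther back than shut.
Start: joints at [65.237, 7.471, 85.268, -0, 87.261, -4.893], TCP at [203.913, 564.291, 231.292] pointing down, gripper open.
Joint ranges: [-169.43, 169.43], [-51.17, 129.36], [1.28, 143.12], [-76.62, 256.62], [0, 156.53], [-152.29, 152.29]. Speed limits (degrees/s): [136.94, 136.94, 159.86, 180, 180, 180].

## Interface

Orientations are given as [roll, pitch, yaw] about the fixed x, y, z axes, in that order (R = Rz(yaw) Ry(pitch) Rx(roll)).
In Python, from bench import r, optics, workorder gives the robot as it stands.
- The arm moves only by the shell command python3 -m handwheel 'ROWS' [FORCE]. ROWS is rows parted by semicolons, their numbers by spaces, 1 to 8 of them, each of 7 numbers: a rotation vector rx, ry, rz in degrees, then dx, dy, dz in mm, then the finger opening in mm; each row is the pose to reach, as a shift and turn from the pose commanded when the command began, along the tool's axes at that moment; what a row does not reach only later rows make up. A row lasts 1/8 s, in which the tool goes at most 62.5 mm and 10.7 degrees, less where a joint would pass 70% of its speed; a pose out of reach is approached as far as the arm can. The fingers move at their own pace and stop on an object; FORCE is the grip in N (left out, the last holds). Time passes only in rows, so rows that do not move let the fingers close. It prints the time, the measured TCP pose, the force, the opening and the grip force at its end.
- r.sense(): the state, without advancing time (a new reading comes with each control period).
- optics.snapshot(name): name is "scene" or "top" or "wrist"; returns a dict with "pixels" (480x640x3 uint8, blue, green, red), "fx", "fy", "cx", "cy" (pixels), "pose" (4x4, takes a point from camera to world coordinates). Camera axes: x right, y up, looking along -z (the intrinsics and any distortion apply to the point x, -y, -z); pixel columns grow to the right and rows downward; lengths in mm; the calibration is good to about 2 mm. A picture is of the moment at which its call begins. There is no depth.
- workorder.hand_in(): hands the job in; it is judged then, once.
The state is a dict: "time": time; "joint_pos": joint angles; "qd": joint speeds; "joint_efforts": joint torques, N m; "tool_pos": TCP position; "tcp_rot": TCP orientation; "ft_force": force on the tool from outside, world axes, zero at the start; "wrist_torque": the same for the moment, N m; "finger_gap": finger opening in mm; "grip_force": force on a finger pad.
Only numpy, scipy, OpenCV 4.12 (cv2) and the standard library are available. Lean on these libraries where they do the work, as an engineer would, in place of code of your own. Each camera call takes 0.05 s, during which the arm holds its last target. There are 200 camera calls.

## Working session

There is one attempt and no reset: what is moved stays moved. The work goes in short steps, Python scripts to look and compute and a shell command to move; the robot and the scene stay as the last step left them, time stands still between calls to the robot, and variables do not carry over. Pictures are saved under pics/ and viewed, at most 10 in all, crops included, and the job is handed in when it is done.

```bash
ls; mkdir -p pics; python3 - <<'E'
from bench import r,optics
import cv2,numpy as np
s=r.sense();print(s['time'],s['tool_pos'],s['tcp_rot'],s['finger_gap'],s['ft_force'])
for n in("scene","top"):
    d=optics.snapshot(n);cv2.imwrite(f'pics/{n}0.png',d['pixels']);print(n,d['fx'],d['fy'],d['cx'],d['cy'],np.round(d['pose'],3).tolist(),[k for k in d])
E
```

```text
pics
0.0 [203.65862531 563.78083626 230.25271278] [-1.79893632e+02 -1.04705237e-02  1.60131922e+02] 85.79572670798828 [-0.16424361 -0.43152742 -0.01585404]
scene 458.0838366328924 458.0838366328924 318.1789408039652 243.82473731922084 [[-0.8, -0.527, 0.286, 623.299], [0.6, -0.695, 0.397, 551.077], [-0.01, 0.489, 0.872, 794.872], [0.0, 0.0, 0.0, 1.0]] ['pixels', 'fx', 'fy', 'cx', 'cy', 'pose']
top 470.5300054089354 470.5300054089354 325.6589879494629 234.07608458554242 [[-0.023, 0.989, -0.147, 283.748], [-1.0, -0.022, 0.013, 227.578], [0.009, 0.148, 0.989, 891.017], [0.0, 0.0, 0.0, 1.0]] ['pixels', 'fx', 'fy', 'cx', 'cy', 'pose']
```

View pics/scene0.png

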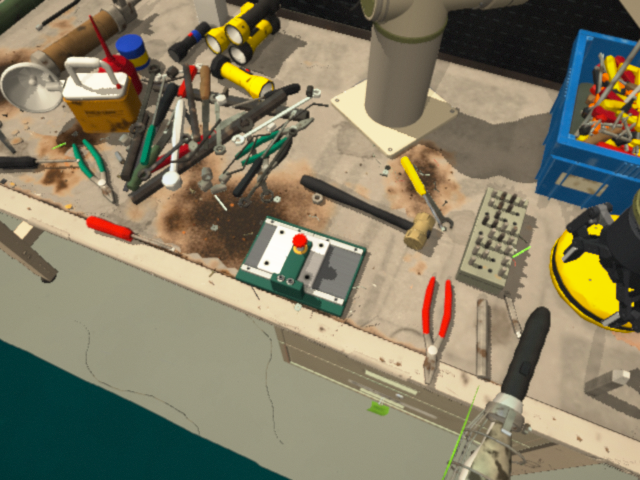

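View pics/top0.png

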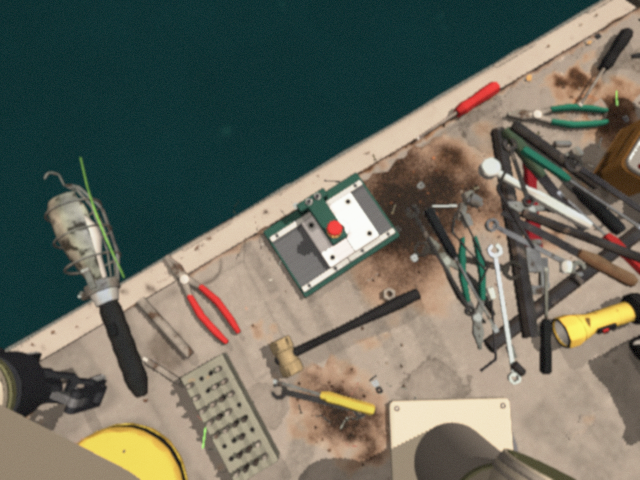

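The scene view shows the fixture near (300,265), and the top view shows it near (332,235), with the red knob at (335,229). The column is on the side away from the robot. I'll zoom in on both views.

```bash
python3 - <<'E'
import cv2,numpy as np
a=cv2.imread('pics/top0.png')[165:305,255:410];b=cv2.imread('pics/scene0.png')[205:325,230:375]
a=cv2.resize(a,None,fx=2.55*1,fy=2.55,interpolation=cv2.INTER_CUBIC);b=cv2.resize(b,None,fx=2.7,fy=2.7,interpolation=cv2.INTER_CUBIC)
h=max(a.shape[0],b.shape[0]);o=np.zeros((h,800,3),np.uint8);o[:a.shape[0],:a.shape[1]]=a;w=min(b.shape[1],800-400);o[:b.shape[0],400:400+w]=b[:,:w];cv2.imwrite('pics/crop0.png',o)
E
```

```text
(no output)
```

View pics/crop0.png

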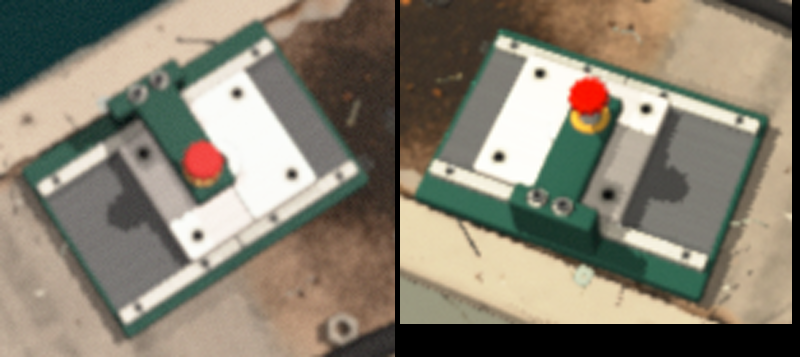

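```bash
cat >h.py <<'E'
import numpy as np,cv2
from bench import r,optics
from scipy.spatial.transform import Rotation as Ro
def ray(d,px,z):
    px=np.atleast_2d(px).astype(float);P=d['pose']
    v=np.c_[(px[:,0]-d['cx'])/d['fx'],-(px[:,1]-d['cy'])/d['fy'],-np.ones(len(px))]@P[:3,:3].T
    return P[:3,3]+v*((z-P[2,3])/v[:,2])[:,None]
def proj(d,p):
    q=(np.atleast_2d(p)-d['pose'][:3,3])@d['pose'][:3,:3]
    return np.c_[d['cx']-d['fx']*q[:,0]/q[:,2],d['cy']+d['fy']*q[:,1]/q[:,2]]
E
python3 - <<'E'
from h import *
for n,c,s,o,k,f in(('top',[(262,22),(367,180),(130,335),(25,172)],2.55,(255,165),(203,160),[(245,70),(314,180),(186,262),(118,148)]),('scene',[(500,32),(768,118),(700,298),(417,198)],2.7,(230-400/2.7,205),(589,97),[(528,52),(668,95),(627,238),(470,178)])):
    d=optics.snapshot(n);c=np.array(c)/s+o
    P=ray(d,c,14);print(n,np.round(P[:,:2],1).tolist(),P.mean(0))
    e=np.diff(np.r_[P,P[:1]],axis=0);print(np.linalg.norm(e,axis=1),np.degrees(np.arctan2(e[:,1],e[:,0])))
    print('knob',ray(d,np.array(k)/s+o,88)[0])
    F=ray(d,np.array(f)/s+o,28);e=np.diff(F,axis=0);print('fl',np.round(F[:,:2],1).tolist(),F.mean(0),np.linalg.norm(e,axis=1))
E
```

```text
top [[530.7, 151.9], [408.6, 78.3], [299.0, 255.5], [420.2, 330.9]] [414.60521399 204.15067877  14.        ]
[142.571112   208.34404361 142.71994356 210.32130087] [-148.88625376  121.73555228   31.90816555  -58.30710319]
knob [414.22409793 201.60164851  88.        ]
fl [[490.5, 166.9], [407.5, 119.3], [349.9, 213.8], [434.2, 261.4]] [420.51701254 190.37024505  28.        ] [ 95.74633203 110.71025826  96.80203605]
scene [[412.2, 83.4], [299.3, 261.1], [422.7, 338.7], [534.4, 162.5]] [417.12093261 211.4200525   14.        ]
[210.51565763 145.81698578 208.64208654 145.60485697] [ 122.42326418   32.19509178  -57.63624815 -147.06793538]
knob [413.65367331 205.38850851  88.        ]
fl [[409.3, 118.5], [349.9, 208.8], [439.1, 279.8], [498.7, 178.6]] [424.25513278 196.42656531  28.        ] [108.03741309 113.93206204 117.43220267]
```

```bash
python3 -m handwheel '0 0 10 -50 -42 10 0;0 0 20 -100 -84 20 0;0 0 30 -150 -126 30 0;0 0 38 -200 -168 40 0;0 0 38 -250 -208 50 0;0 0 38 -300 -250 60 0;0 0 38 -350 -290 70 0;0 0 38 -406 -333 80 0' 30; python3 -m handwheel '0 0 0 0 0 0 0;0 0 0 0 0 0 0;0 0 0 0 0 0 0;0 0 0 0 0 0 0'
python3 - <<'E'
from h import *
d=optics.snapshot('wrist');cv2.imwrite('pics/w1.png',d['pixels']);s=r.sense();print(s['time'],s['tool_pos'],s['tcp_rot'],s['ft_force'],s['finger_gap'])
E
```

```text
time: 1.2
tool_pos: [456.8, 137.4, 155.6]
tcp_rot: [180.0, 0.0, 122.1]
ft_force: [0.5, 1.1, -0.5]
finger_gap: -0.2
grip_force: 0.0
time: 1.7
tool_pos: [455.7, 140.4, 156.0]
tcp_rot: [180.0, 0.0, 122.3]
ft_force: [-0.3, 0.1, -0.0]
finger_gap: 0.0
grip_force: 0.0
1.75 [455.73059492 140.30417582 155.96370352] [1.79982476e+02 3.28252649e-03 1.22248663e+02] [ 0.02674579 -0.40993856 -0.97771212] -0.0715714501994436
```

View pics/w1.png

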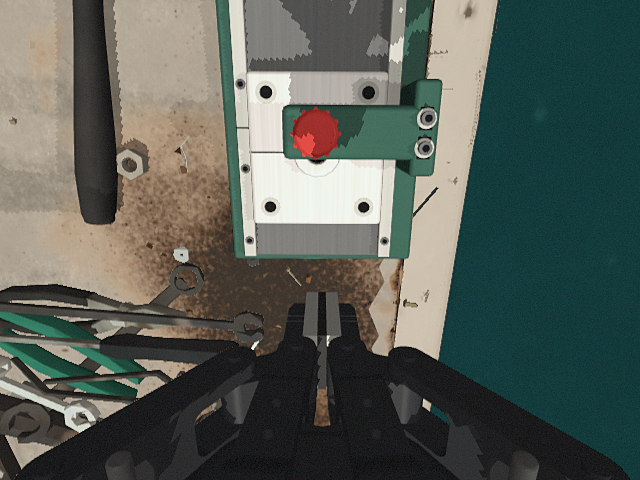

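The wrist view looks along the jig's +y, which is up in the image. The strip's witness line is at about (243,128) and the flange's own line at (265,152). The knob is at (316,133), and the flange spans rows 72–222.

```bash
cat >>h.py <<'E'
def meas(yaw,pr=True):
    d=optics.snapshot('wrist');I=d['pixels'].astype(float);hsv=cv2.cvtColor(d['pixels'],cv2.COLOR_BGR2HSV)
    m=(((hsv[...,0]<8)|(hsv[...,0]>172))&(hsv[...,1]>150)&(hsv[...,2]>90)).astype(np.uint8)
    c=max(cv2.findContours(m,0,1)[0],key=cv2.contourArea);k,rad=cv2.minEnclosingCircle(c)
    return d,I,np.array(k),rad
def tojig(p,C,yaw):
    a=np.radians(yaw);return (np.atleast_2d(p)[:,:2]-C)@np.array([[np.cos(a),-np.sin(a)],[np.sin(a),np.cos(a)]])
E
python3 - <<'E'
from h import *
d,I,k,rad=meas(0);g=I.mean(2)
print(np.round(d['pose'],3).tolist(),d['fx'],d['cx'],d['cy'])
print('knob',k,rad,ray(d,k,94)[0])
print('strip col 243',np.round(g[118:138,240:247].mean(1)))
print('flange cols 255-280',np.round(g[142:162,258:280].mean(1)))
for rr in(110,200): print(rr,np.round(g[rr,225:262]).astype(int).tolist())
for rr in(180,90): print(rr,np.round(g[rr,375:425]).astype(int).tolist())
for cc in(300,340): print(cc,'top',np.round(g[64:80,cc]).astype(int).tolist(),'bot',np.round(g[214:232,cc]).astype(int).tolist())
E
python3 - <<'E'
import cv2
a=cv2.imread('pics/w1.png')[60:235,225:400];cv2.imwrite('pics/w1c.png',cv2.resize(a,(595,595),interpolation=cv2.INTER_CUBIC))
E
```

```text
[[0.846, -0.508, -0.164, 413.344], [0.533, 0.805, 0.261, 206.864], [-0.0, -0.308, 0.951, 299.955], [0.0, 0.0, 0.0, 1.0]] 357.04733593776433 321.58389922608893 240.11220151467623
knob [315.  132.5] 26.51896095275879 [412.44204652 201.34764491  94.        ]
strip col 243 [204. 204. 204. 204. 204. 204. 205. 212. 191.  29. 152. 216. 206. 204.
 204. 203. 204. 203. 203. 203.]
flange cols 255-280 [225. 225. 225. 225. 225. 225. 226. 230. 220. 139. 122. 223. 245. 239.
 238. 238. 238. 238. 238. 238.]
110 [74, 86, 85, 88, 85, 84, 86, 85, 82, 77, 98, 214, 207, 202, 204, 202, 201, 203, 205, 208, 206, 210, 161, 191, 207, 214, 226, 224, 223, 229, 228, 227, 224, 228, 226, 222, 218]
200 [102, 96, 92, 101, 100, 69, 76, 85, 93, 95, 87, 86, 85, 87, 88, 75, 140, 229, 219, 219, 210, 201, 201, 203, 205, 205, 209, 159, 198, 219, 235, 238, 237, 238, 240, 238, 241]
180 [242, 240, 239, 242, 241, 234, 229, 149, 225, 220, 219, 218, 217, 214, 215, 218, 217, 221, 227, 121, 86, 92, 91, 93, 91, 94, 91, 95, 91, 89, 92, 92, 93, 93, 94, 91, 91, 91, 89, 73, 89, 201, 195, 190, 190, 191, 191, 192, 191, 193]
90 [137, 132, 128, 124, 152, 151, 150, 150, 150, 150, 139, 130, 95, 128, 132, 128, 127, 126, 125, 125, 127, 126, 126, 127, 131, 75, 20, 28, 22, 29, 26, 32, 25, 26, 30, 26, 30, 30, 35, 23, 43, 57, 70, 77, 87, 95, 91, 90, 94, 94]
300 top [76, 80, 80, 77, 82, 72, 82, 128, 164, 167, 172, 178, 175, 174, 176, 174] bot [241, 242, 242, 241, 242, 242, 243, 245, 233, 175, 118, 127, 127, 129, 129, 128, 127, 129]
340 top [81, 85, 82, 82, 81, 82, 74, 116, 157, 158, 172, 174, 172, 172, 173, 174] bot [240, 240, 241, 240, 241, 240, 240, 241, 238, 203, 110, 122, 124, 125, 124, 126, 125, 126]
```

View pics/w1c.png

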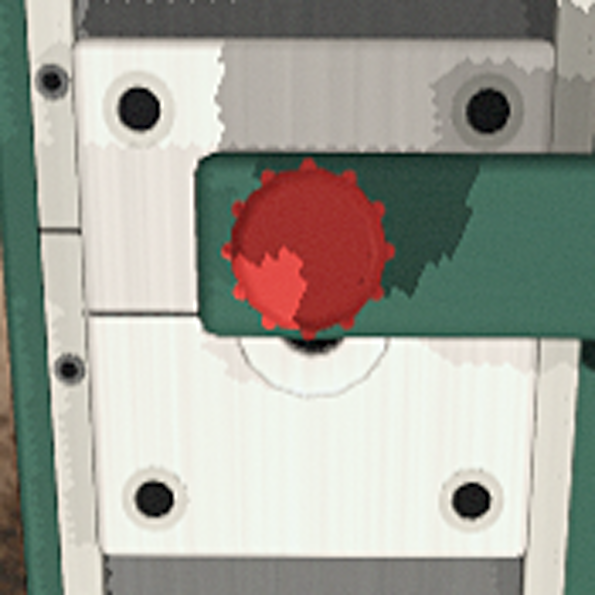

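```bash
python3 - <<'E'
from h import *
d=optics.snapshot('wrist')
a,b=ray(d,[(235.5,110),(241.2,200)],20);v=(a-b);yj=np.degrees(np.arctan2(v[1],v[0]));print('y axis yaw from strip',yj)
h1,h2=ray(d,[(225+155/3.4,60+498/3.4),(225+471/3.4,60+499/3.4)],28);v=h2-h1;print('x yaw from holes',np.degrees(np.arctan2(v[1],v[0])))
h1,h2=ray(d,[(225+139/3.4,60+109/3.4),(225+488/3.4,60+110/3.4)],28);v=h2-h1;print('x yaw from holes',np.degrees(np.arctan2(v[1],v[0])))
yaw=32.2
w=ray(d,(243.5,127.2),20)[0];f=ray(d,(268,151.5),28)[0]
an=np.radians(yaw);C=w[:2]+55*np.array([np.cos(an),np.sin(an)]);print('C',C)
J=lambda px,z:tojig(ray(d,px,z),C,yaw)
print('fl line',J((268,151.5),28),'knob',J((315,132.5),94),'arm',J([(300,105),(300,158.5)],62))
print('fl edges',J([(320,71),(320,223.3)],28),'boss low',J((225+315/3.4,60+397/3.4),36),'bore low',J((225+312/3.4,60+352/3.4),36))
print('tcp',tojig(r.sense()['tool_pos'],C,yaw))
E
```

```text
y axis yaw from strip 121.83009496848045
x yaw from holes 32.044816722762214
x yaw from holes 32.07106981334292
C [411.49889253 203.24359195]
fl line [[-36.3212391 -17.1067615]] knob [[-0.23239239 -2.26529074]] arm [[-10.08314186  13.51288507]
 [-10.67720584 -19.15937045]]
fl edges [[  2.26260527  37.27272736]
 [  2.16074322 -72.17016492]] boss low [[  0.50364381 -34.5914299 ]] bore low [[ -0.10911147 -25.0336924 ]]
tcp [[  3.80272926 -77.17679929]]
```

```bash
python3 -m handwheel '0 0 0 -16 -4 10 0;0 0 0 -16 -4 50 0;0 0 0 -16 -4 90 0;0 0 0 -16 -4 120 0;0 0 0 -16 -4 134 0;0 0 0 -16 -4 134 0;0 0 0 -16 -4 134 0'
python3 - <<'E'
from h import *
s=r.sense();print(s['time'],s['tool_pos'],tojig(s['tool_pos'],[411.5,203.24],32.1),s['ft_force'])
d=optics.snapshot('wrist');cv2.imwrite('pics/w2.png',d['pixels'])
E
```

```text
time: 2.72
tool_pos: [462.4, 123.5, 23.1]
tcp_rot: [179.9, 0.0, 122.1]
ft_force: [-0.1, -0.3, 0.3]
finger_gap: -0.3
grip_force: 0.0
2.725 [462.36386685 123.52205098  23.05756341] [[  0.72589174 -94.55980874]] [-0.13718176 -0.29651913  0.27746844]
```

View pics/w2.png

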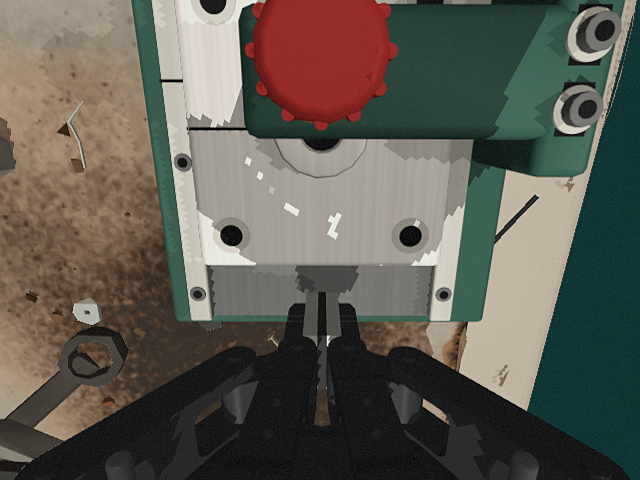

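Fingertips are level in front of the flange end. The strip line is at (170,80) and the flange line at (215,129). Pushing slowly.

```bash
python3 -m handwheel '0 0 0 5 0 0 0;0 0 0 8 0 0 0;0 0 0 9 0 0 0;0 0 0 10 0 0 0;0 0 0 11 0 0 0;0 0 0 12 0 0 0;0 0 0 13 0 0 0;0 0 0 14 0 0 0';python3 -m handwheel '0 0 0 1 0 0 0;0 0 0 2 0 0 0;0 0 0 3 0 0 0;0 0 0 4 0 0 0;0 0 0 5 0 0 0;0 0 0 6 0 0 0;0 0 0 7 0 0 0;0 0 0 7 0 0 0'
cat >>h.py <<'E'
def line(g,c0,c1,guess,w=9):
    p=g[guess-w:guess+w+1,c0:c1].mean(1);bg=np.linspace(np.median(p[:5]),np.median(p[-5:]),len(p));q=np.clip(bg-p-15,0,None)
    i=q.argmax();q[:max(0,i-2)]=0;q[i+3:]=0
    return (q*np.arange(guess-w,guess+w+1)).sum()/q.sum(),p.round().astype(int).tolist()
E
python3 - <<'E'
from h import *
s=r.sense();print(s['time'],s['tool_pos'],tojig(s['tool_pos'],[411.5,203.24],32.1),s['ft_force'])
d=optics.snapshot('wrist');cv2.imwrite('pics/w3.png',d['pixels'])
E
```

```text
time: 3.78
tool_pos: [453.8, 135.3, 21.8]
tcp_rot: [180.0, 0.0, 122.1]
ft_force: [1.3, -1.8, -0.6]
finger_gap: -0.2
grip_force: 1.2
time: 4.78
tool_pos: [449.9, 141.5, 21.8]
tcp_rot: [-180.0, -0.0, 122.1]
ft_force: [0.7, -1.9, -1.6]
finger_gap: 0.3
grip_force: 0.8
4.775 [449.92987743 141.46874192  21.76060589] [[ -0.27036719 -72.74936911]] [ 0.73190934 -1.93381516 -1.57647324]
```

View pics/w3.png

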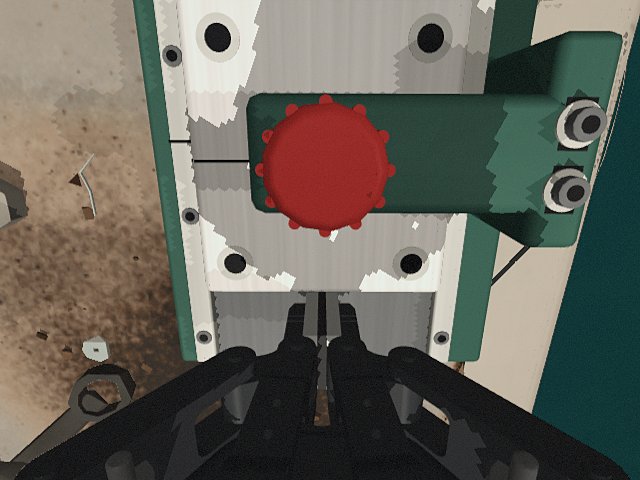

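Force is about 2 N, and the flange is sliding. The strip line is at (180,141), the flange line at (220,160) and the knob at (325,165). Measuring these.

```bash
cat >>h.py <<'E'
def report(cs,gs,cf,gf,arm=None,yaw=32.1,d=None):
    d0,I,k,rad=meas(0);d=d or d0;g=I.mean(2)
    rs,ps=line(g,cs-5,cs+6,gs);rf,pf=line(g,cf-12,cf+13,gf)
    w=ray(d,(cs,rs),20)[0];an=np.radians(yaw);C=w[:2]+55*np.array([np.cos(an),np.sin(an)])
    J=lambda px,z:tojig(ray(d,px,z),C,yaw)[0]
    print('rows',rs,rf,'C',C,'flange',J((cf,rf),28),'knob',k,J(k,94),'tcp',tojig(r.sense()['tool_pos'],C,yaw)[0])
    if arm: print('arm',(J(arm[0],62)+J(arm[1],62))/2,J(arm[0],62)-J(arm[1],62))
    return d,g
E
python3 - <<'E'
from h import *
report(180,141,220,160,[(420,94),(420,213)])
E
```

```text
rows 140.96855029798232 160.74481502242153 C [410.26962339 202.45843349] flange [-37.67125935  -6.87341075] knob [325.         165.05970764] [ 1.48981327 -1.4657222 ] tcp [  1.19337556 -72.74165398]
arm [28.73072743 -2.44383262] [-2.80619963 32.92109339]
```

```bash
python3 -m handwheel '0 0 0 1 0 0 0;0 0 0 2 0 0 0;0 0 0 3 0 0 0;0 0 0 4 0 0 0;0 0 0 4.6 0 0 0;0 0 0 4.6 0 0 0;0 0 0 4.6 0 0 0'
python3 - <<'E'
from h import *
d,g=report(187,165,222,174)
print(g[150:185,187].astype(int).tolist(),g[160:190,222].astype(int).tolist());cv2.imwrite('pics/w4.png',d['pixels'])
E
```

```text
time: 5.75
tool_pos: [447.5, 145.3, 21.8]
tcp_rot: [-180.0, -0.0, 122.1]
ft_force: [0.3, -0.6, -0.1]
finger_gap: -0.1
grip_force: 0.8
rows nan nan C [nan nan] flange [nan nan] knob [324.93457031 188.35513306] [nan nan] tcp [nan nan]
[207, 191, 47, 0, 83, 182, 214, 203, 199, 199, 197, 198, 199, 198, 198, 198, 198, 198, 198, 197, 197, 196, 197, 197, 196, 198, 197, 195, 195, 195, 195, 196, 195, 195, 195] [0, 0, 76, 127, 140, 137, 131, 134, 134, 136, 133, 135, 137, 134, 134, 135, 136, 137, 135, 133, 137, 137, 137, 136, 135, 139, 135, 136, 136, 134]h.py:21: RuntimeWarning: invalid value encountered in scalar divide
  return (q*np.arange(guess-w,guess+w+1)).sum()/q.sum(),p.round().astype(int).tolist()
```

```bash
python3 - <<'E'
from h import *
d,g=report(187,153,222,161,[(420,118),(420,236)])
print(g[105:130,420].astype(int).tolist(),g[225:245,420].astype(int).tolist())
E
```

```text
rows 153.06520388081347 160.74524745039847 C [412.19781979 203.56433985] flange [-39.13597317  -2.23394272] knob [324.93457031 188.35513306] [-0.7301446 -1.4531465] tcp [ -1.05972475 -68.08697011]
arm [27.0736411  -4.45947472] [-2.89382678 33.97262848]
[139, 139, 135, 139, 147, 131, 67, 30, 37, 44, 45, 46, 43, 47, 49, 53, 54, 54, 56, 54, 54, 55, 56, 54, 56] [38, 25, 91, 156, 169, 166, 163, 163, 164, 166, 164, 164, 163, 163, 165, 165, 162, 165, 163, 164]
```

```bash
python3 -m handwheel '0 0 0 -6 0 0 0;0 0 0 -6 0 -50 0;0 0 0 -6 0 -90 0;0 0 0 30 0 -90 0;0 0 0 66 0 -90 0;0 0 0 66 0 -80 0;0 0 0 66 0 -76 0;0 0 0 66 0 -76 0'
python3 - <<'E'
from h import *
s=r.sense();print(s['tool_pos'],s['ft_force'],tojig(s['tool_pos'],[411.5,203.24],32.1))
E
```

```text
time: 6.85
tool_pos: [412.4, 200.2, 97.0]
tcp_rot: [-179.9, -0.0, 122.1]
ft_force: [0.2, 0.5, -0.7]
finger_gap: 0.1
grip_force: 0.0
[412.3672771  200.22535161  97.00280159] [ 0.19341537  0.47298955 -0.67297409] [[-0.86729043 -3.01464455]]
```

```bash
python3 -m handwheel '0 0 0 0 0 2 0;0 0 0 0 0 3 0;0 0 0 0 0 4 0;0 0 0 0 0 5 0;0 0 0 0 0 6 0;0 0 0 0 0 7 0;0 0 0 0 0 7.5 0;0 0 0 0 0 7.5 0'
```

```text
time: 7.85
tool_pos: [412.5, 201.2, 90.2]
tcp_rot: [180.0, -0.0, 122.1]
ft_force: [-0.3, 0.3, 1.4]
finger_gap: 0.2
grip_force: 0.5
```

```bash
python3 -m handwheel '0 0 0 0 0 .5 0;0 0 0 0 0 1 0;0 0 0 0 0 1 0';python3 -m handwheel '0 0 0 0 0 .5 0;0 0 0 0 0 1 0;0 0 0 0 0 1 0'
```

```text
time: 8.22
tool_pos: [412.5, 201.2, 89.2]
tcp_rot: [180.0, -0.0, 122.1]
ft_force: [1.2, 0.1, 1.0]
finger_gap: -0.0
grip_force: 0.4
time: 8.6
tool_pos: [412.4, 201.1, 88.2]
tcp_rot: [-180.0, -0.0, 122.1]
ft_force: [0.7, -0.3, 1.3]
finger_gap: -0.1
grip_force: 0.3
```

```bash
python3 -m handwheel '0 0 0 0 0 .5 0;0 0 0 0 0 1 0;0 0 0 0 0 1.5 0;0 0 0 0 0 1.5 0';python3 -m handwheel '0 0 0 0 0 .5 0;0 0 0 0 0 1 0;0 0 0 0 0 1.5 0;0 0 0 0 0 1.5 0'
```

```text
time: 9.1
tool_pos: [412.3, 201.0, 86.6]
tcp_rot: [-180.0, -0.0, 122.1]
ft_force: [-0.4, 0.5, 0.6]
finger_gap: -0.1
grip_force: 0.0
time: 9.6
tool_pos: [412.4, 201.1, 85.2]
tcp_rot: [-180.0, -0.0, 122.1]
ft_force: [-0.1, -0.0, 0.1]
finger_gap: 0.2
grip_force: 0.0
```

```bash
python3 - <<'E'
from h import *
o=[]
for n,(a,b,c,e) in {'scene':(190,330,220,380),'wrist':(0,480,0,640)}.items():
    p=optics.snapshot(n)['pixels'][a:b,c:e];o.append(cv2.resize(p,(400,int(400*p.shape[0]/p.shape[1])),interpolation=cv2.INTER_CUBIC))
h=max(x.shape[0] for x in o);cv2.imwrite('pics/p1.png',np.hstack([np.vstack([x,np.zeros((h-x.shape[0],400,3),np.uint8)]) for x in o]))
E
```

```text
(no output)
```

View pics/p1.png

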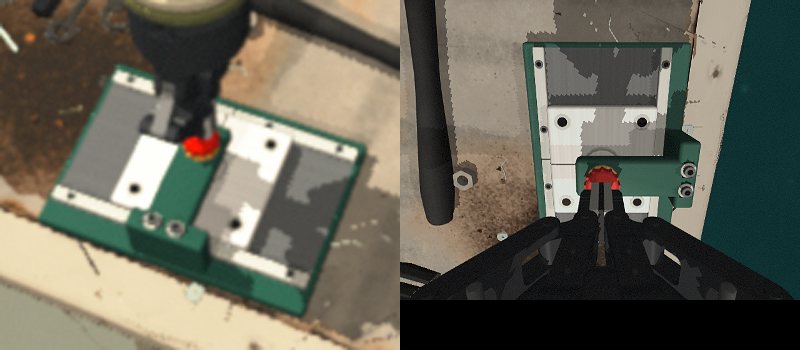

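The fingers are centred over the knob, which already looks low on the arm, so it has probably snapped down. I'll follow it down to confirm it is home.

```bash
python3 -m handwheel '0 0 0 0 0 1 0;0 0 0 0 0 2 0;0 0 0 0 0 3 0;0 0 0 0 0 4 0;0 0 0 0 0 5 0;0 0 0 0 0 6 0;0 0 0 0 0 7 0;0 0 0 0 0 7 0'; python3 -m handwheel '0 0 0 0 0 .5 0;0 0 0 0 0 1 0;0 0 0 0 0 1 0'; python3 -m handwheel '0 0 0 0 0 .5 0;0 0 0 0 0 1 0;0 0 0 0 0 1 0'
```

```text
time: 10.7
tool_pos: [412.4, 201.1, 78.2]
tcp_rot: [-180.0, -0.0, 122.1]
ft_force: [0.5, 0.0, -0.1]
finger_gap: 0.1
grip_force: 0.0
time: 11.08
tool_pos: [412.5, 201.1, 77.2]
tcp_rot: [-180.0, 0.0, 122.1]
ft_force: [-0.9, -0.1, -0.1]
finger_gap: -0.2
grip_force: 0.0
time: 11.45
tool_pos: [412.4, 201.1, 76.2]
tcp_rot: [-180.0, -0.0, 122.1]
ft_force: [0.6, 0.0, -0.0]
finger_gap: 0.0
grip_force: 0.0
```

```bash
python3 -m handwheel '0 0 0 0 0 .5 0;0 0 0 0 0 .8 0;0 0 0 0 0 .8 0'; python3 -m handwheel '0 0 0 0 0 -20 0;0 0 0 0 0 -60 0;0 0 0 -50 0 -60 0;0 0 0 -70 0 -75 0;0 0 0 -75 0 -75 0;0 0 0 -75 0 -75 0;0 0 0 -75 0 -75 0'
python3 - <<'E'
from h import *
d,I,k,rad=meas(0);cv2.imwrite('pics/w5.png',d['pixels'])
for z in(76,90,94):
  c=ray(d,k,z)[0];e=ray(d,k+[rad,0],z)[0];print(z,c,tojig(c,[411.5,203.24],32.1),np.linalg.norm(e-c))
s=r.sense();print(s['time'],s['ft_force'])
E
```

```text
time: 11.82
tool_pos: [412.6, 201.2, 75.9]
tcp_rot: [180.0, 0.0, 122.1]
ft_force: [-2.9, -2.1, 5.6]
finger_gap: -0.1
grip_force: 2.8
time: 12.7
tool_pos: [451.5, 138.2, 149.6]
tcp_rot: [-179.9, -0.0, 122.2]
ft_force: [0.5, 0.1, 0.3]
finger_gap: 0.1
grip_force: 0.0
76 [412.53775495 201.26293486  76.        ] [[-0.17150464 -2.22627673]] 14.41816817767206
90 [412.33735609 201.49370942  90.        ] [[-0.21863363 -1.92429087]] 13.490677547997498
94 [412.28009928 201.559645    94.        ] [[-0.23209906 -1.8380092 ]] 13.225680225233312
12.75 [-0.32186468  0.15053349 -0.03857369]
```

View pics/w5.png

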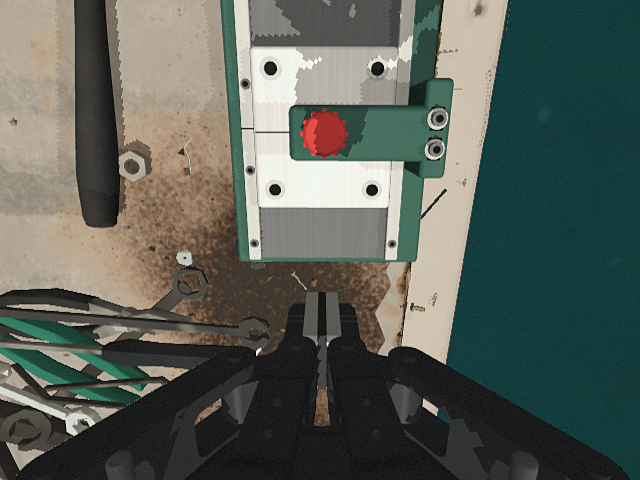

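Contact came at z = 75.9 mm with 5.6 N, and the knob now looks smaller, so the plunger is home. The flange line is level with the strip line, near (265,131) and (247,128), and the robot is clear.

```bash
python3 -c "
from bench import workorder
print(workorder.hand_in())"
```

```text
the job is handed in; nothing more can be done
None
```

I tapped the flange under the plunger and pressed the knob home on the first try (it met the fingers at 75.9 mm with 5.6 N), then backed the robot clear and handed the job in at about 13 s; the hand-in gave no verdict.

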